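# Find the finger notch by touch and release the carousel lid

## Robot

A 6-joint arm with a two-finger parallel gripper is mounted at the origin on the work surface. World frame = base frame: x ahead of the robot, y to its left, z up, the work surface at z = 0. Lengths are in m, angles in rad, forces in N, time in s.
With the tool pointing down it reaches from about 0.35 to 0.975 m from the base axis. Payload 4.9 kg.
Tool frame: the origin (TCP) lies between the finger pads; the fingertips stand 19 mm ahead of it and the grasp point (between the pads) is the TCP; z points along the fingers, y is the direction in which the jaws open and shut (so a half turn about z gives the same grasp; the last joint's range is limited). The gripper opens to 85 mm and grips with 20 to 120 N. Pads are 22 mm wide; open, the fingers measure 114 mm over their backs; the gripper's body (76 mm by 85 mm) begins 54 mm behind the grasp point. The pads swing forward as they close: fully open they stand 13 mm farther back than shut.
Start: joints at [1.152, 0.053, 1.613, -0, 1.476, -0.119], TCP at [0.185, 0.597, 0.229] pointing down, gripper open.
Joint ranges: [-3.01, 3.01], [-1.01, 2.22], [0.06, 2.58], [-1.02, 4.17], [0.09, 2.62], [-3.14, 3.14]. Speed limits (rad/s): [2.57, 2.57, 3.14, 3.14, 3.14, 3.14].

## Interface

Orientations are given as a unit quaternion [w, x, y, z].
In Python, from plant import state, grab_frame, calibration, job_done gives the robot as it stands. The module is installed in compiled form; this text tells all that it offers.
- The arm moves only by the tool servo_tool, never from a script. Its argument "deltas" is a list that holds one entry, the list of rows, each a list of 5 numbers: the finger opening in mm, from 0 to 85.4, then the shift along the world's x, y, z in mm, then the turn about the world's z in units of 6 degrees (1.0 is 6 degrees). A call has 1 to 5 rows; each row is the pose to reach, as a shift and turn from the pose commanded when the call began; what a row does not reach only later rows make up. A row lasts 1/8 s, in which the tool goes at most 62.5 mm and 10.7 degrees, less where a joint would pass 70% of its speed; a pose out of reach is approached as far as the arm can. A call with a gripper value outside its range is refused whole. The fingers move at their own pace and stop on an object; the grip force is fixed at half the most. Time passes only in rows, so rows that repeat a pose let the fingers close. It gives the time, the measured TCP pose, the force and the opening at its end, in the units of the state.
- state(): the state, without advancing time (a new reading comes with each control period).
- grab_frame(name): name is "scene" or "top" or "wrist"; returns the picture (400x640x3 uint8, red, green, blue); there is no depth.
- calibration(name): a dict with "intrinsics" (3x3 intrinsics, pixels), "world_from_camera" (4x4, takes a point from camera to world coordinates). Camera axes: x right, y down, z forward; pixel columns grow to the right and rows downward; lengths in m; the calibration is good to about 2 mm. A picture is of the moment at which its call begins: read the wrist's pose just before it. calibration takes no time and is no camera call; for the wrist camera it gives the pose at the moment of the call.
- job_done(): hands the job in, once; it reports no verdict.
The state is a dict: "time": time; "joint_pos": joint angles; "joint_vel": joint speeds; "joint_efforts": joint torques, N m; "tool_pos": TCP position; "tool_rot": TCP orientation; "contact_force": force on the tool from outside, world axes, zero at the start; "ft_torque": the same for the moment, N m; "gripper_width": opening from 0.0 (shut) to 1.0 (fully open).
Only numpy, scipy, OpenCV 4.12 (cv2) and the standard library are available. Lean on these libraries where they do the work, as an engineer would, in place of code of your own. Each camera call takes 0.05 s, during which the arm holds its last target.

## Task

Open the clear lid of the tube carousel by feel: set a fingertip lightly on the black collar at the yellow mark and sweep it anticlockwise (seen from above) along the collar until it drops into the finger notch, then press the pad in the notch fully down, so that the lid pops up ajar, and draw clear. Nothing is to be picked up or shifted, neither the carousel nor anything standing around it.

Things in the scene. Friction and masses are not known exactly. Their poses are not given: they have to be found in the camera images.
- carousel: round tube carousel, about 3 kg, standing loose on the bench: white drum of 208 mm diameter with a blue stripe, topped by a flat black collar (ring) and, inside that, a clear round lid over coloured tube caps. Origin: centre of the underside, z up; its -x side bears the yellow mark, a lug 20 mm wide on the drum's side, out to 126 mm from the axis, 56 mm high
- start_mark (a point): point on the collar's top face, on its mid-line, beside the yellow mark. Seen from above, the centre of the one notch lies somewhere from 1.0 to 3.8 rad anticlockwise round the collar from here (turning from the carousel's -x side to its -y side, then +x, then part of +y); it differs each time and is not reported
- carousel_top (a point): carousel's axis at the height of the collar's top, 80 mm above the bench. The collar is a rigid, locked ring from 62 to 106 mm from this axis (mid-line 84 mm), flat on top. One finger notch, 50 mm wide along the collar with parallel walls 7 mm deep, cuts right across it, open to the outside; in it lies a black pad, its top 9 mm below the collar's top
- key (a joint): travel of the black pad in the notch (it fills the notch, from 63 to 103 mm from the axis), m: 0 up, 0.006 fully down, its top then 15 mm below the collar's top. It moves straight down under about 5 to 8 N and stays down when let go
- lid (a joint): angle of the clear lid, rad: 0 shut (flush with the collar's top), about 0.25 ajar. A disc of 112 mm diameter hinged on the carousel's +x side, linked to the pad: it rises in proportion as the pad goes down, its free edge by 28 mm, and stays up
- tip_box_yellow: bystander: green pipette-tip box with yellow tray, 80 x 120 x 63 mm high, origin under its centre
- tip_box_red: bystander: green pipette-tip box with red tray, 80 x 120 x 63 mm high, origin under its centre
- tube_rack: bystander: open metal rack 50 x 120 mm with three glass tubes with blue caps, 100 mm high in all, origin under its centre
- microplate: bystander: flat white well plate, 86 x 128 x 15 mm high, origin under its centre
- reagent_bottle: bystander: small amber bottle with blue cap, 48 mm diameter, 90 mm high, origin under its centre
- marker_pen: bystander: white marker pen with blue cap, lying, 128 mm long, 16 mm thick, origin under it

How it is judged:
By the outcome, as a careful person would: the job done as asked, in the order asked, and still so for the second after the job is handed in, with the robot touching nothing.
It also fails if it takes over 64 s, if anything falls off the work surface, if the arm or the gripper's body presses on something with over 40 N, if the wrist force passes 120 N, or if a joint passes its speed limit or range.

## Working session

There is one attempt and no reset: what is moved stays moved. The work goes in short steps, Python scripts to look and compute and a tool call to move; the robot and the scene stay as the last step left them, time stands still between calls to the robot, and variables do not carry over. Pictures are saved under pics/ and viewed, and the job is handed in when it is done.

Besides the shell and the picture viewer there is one more tool, called as name([rows], argument=value, ...), one row to a line, values as JSON. servo_tool: Moves the arm, as the interface text tells. Its arguments: {"type":"object","properties":{"deltas":{"type":"array","items":{"type":"array","items":{"type":"array","items":{"type":"number"}}}}},"required":["deltas"]}

```bash
mkdir -p pics
python3 - <<'E'
from plant import *
import cv2
s=state();print(s)
for n in("scene","top"):
    cv2.imwrite(f"pics/{n}0.png",grab_frame(n)[:,:,::-1]);c=calibration(n);print(n,c)
E
```

```text
{'time': 0.0, 'joint_pos': array([ 1.15198304e+00,  5.33336951e-02,  1.61428871e+00,  8.05132382e-06,
        1.47600720e+00, -1.18979585e-01]), 'joint_vel': array([ 1.55334670e-03, -1.78516257e-03,  1.67365986e-03,  2.09579949e-05,
        5.62832706e-04,  1.05182428e-04]), 'joint_efforts': array([ 5.19209025e-04, -3.93695140e+01, -3.70168376e+01, -1.05462527e-04,
        7.18493204e-03, -1.43769881e-06]), 'tool_pos': array([0.18432912, 0.59654334, 0.22758055]), 'tool_rot': array([-2.74438976e-04,  1.49356221e-01,  9.88782930e-01, -9.80810714e-04]), 'contact_force': array([-0.47685587, -0.41715947, -0.27080281]), 'ft_torque': array([-0.03003807,  0.01001846, -0.01273196]), 'gripper_width': 0.9976186922772048}
scene {'intrinsics': array([[364.32346621,   0.        , 318.32280992],
       [  0.        , 364.32346621, 196.94847971],
       [  0.        ,   0.        ,   1.        ]]), 'world_from_camera': array([[-0.80208965,  0.41691878, -0.42758732,  0.92300916],
       [ 0.59701547,  0.57774923, -0.55657736,  0.42429572],
       [ 0.01499069, -0.70170119, -0.71231364,  0.63813163],
       [ 0.        ,  0.        ,  0.        ,  1.        ]])}
top {'intrinsics': array([[410.90083035,   0.        , 323.07555431],
       [  0.        , 410.90083035, 202.66984077],
       [  0.        ,   0.        ,   1.        ]]), 'world_from_camera': array([[-0.01810684, -0.99269891,  0.11925194,  0.4659517 ],
       [-0.99970273,  0.01602745, -0.01837309,  0.01382603],
       [ 0.01632764, -0.11954917, -0.99269401,  1.0365526 ],
       [ 0.        ,  0.        ,  0.        ,  1.        ]])}
```

View pics/top0.png

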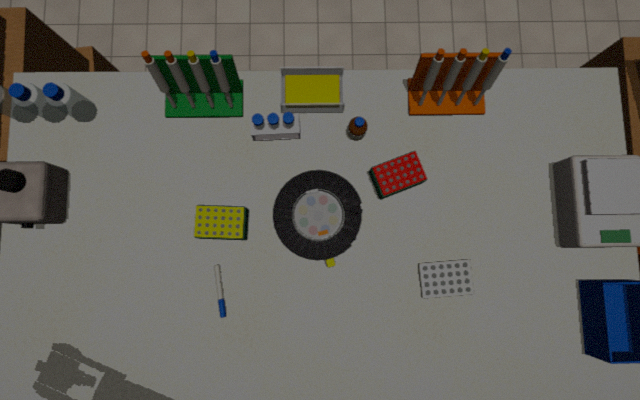

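View pics/scene0.png

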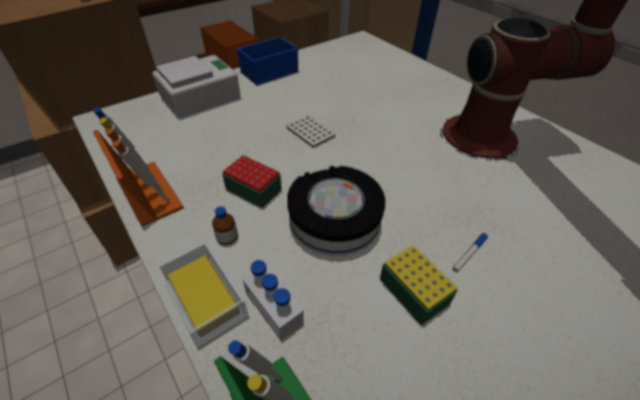

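The top view shows the carousel at about (317,214) with the yellow lug at (330,262). The red tip box (398,174) is nearest, with the bottle at (357,128). Next I measure the carousel and enlarge the collar.

```bash
cat > h.py <<'E'
import numpy as np,cv2
from plant import *
def ray(n,px,z,c=None):
    c=c or calibration(n);K=c["intrinsics"];T=c["world_from_camera"]
    d=T[:3,:3]@np.linalg.solve(K,np.array([px[0],px[1],1.]));o=T[:3,3]
    return o+d*(z-o[2])/d[2]
def proj(n,P,c=None):
    c=c or calibration(n);K=c["intrinsics"];T=c["world_from_camera"]
    q=K@(T[:3,:3].T@(np.array(P)-T[:3,3]));return q[:2]/q[2]
E
python3 - <<'E'
from h import *
im=cv2.imread("pics/top0.png")
g=im.max(2)
m=(g<75).astype(np.uint8);m[:160]=0;m[265:]=0;m[:,:265]=0;m[:,366:]=0
cs,_=cv2.findContours(m,cv2.RETR_EXTERNAL,cv2.CHAIN_APPROX_NONE)
c=max(cs,key=cv2.contourArea);h=cv2.convexHull(c)
P=np.array([ray("top",p,0.08)[:2] for p in h[:,0]+0.0])
from scipy.optimize import least_squares
f=least_squares(lambda v:np.hypot(*(P-v[:2]).T)-v[2],[.47,.02,.106],loss="soft_l1",f_scale=.002);print("rim",f.x,len(P))
hsv=cv2.cvtColor(im,cv2.COLOR_BGR2HSV)
y=cv2.inRange(hsv,(22,120,90),(35,255,255));y[:245]=0;y[280:]=0;y[:,:310]=0;y[:,350:]=0
ys,xs=np.nonzero(y);print("lug px",xs.mean(),ys.mean(),len(xs),ys.min(),ys.max(),xs.min(),xs.max())
print(ray("top",(xs.mean(),ys.mean()),.056))
z=cv2.resize(im[155:280,255:430],None,fx=4.5,fy=4.5,interpolation=cv2.INTER_CUBIC)
cv2.imwrite("pics/topz.png",cv2.convertScaleAbs(z,alpha=2.0))
im=cv2.imread("pics/scene0.png")
z=cv2.resize(im[140:270,260:410],None,fx=4.5,fy=4.5,interpolation=cv2.INTER_CUBIC)
cv2.imwrite("pics/scz.png",cv2.convertScaleAbs(z,alpha=2.5))
E
```

```text
rim [0.55434928 0.00959572 0.10527311] 38
lug px 330.12307692307695 262.2153846153846 65 258 266 326 334
[ 0.44175664 -0.01841121  0.056     ]
```

View pics/topz.png

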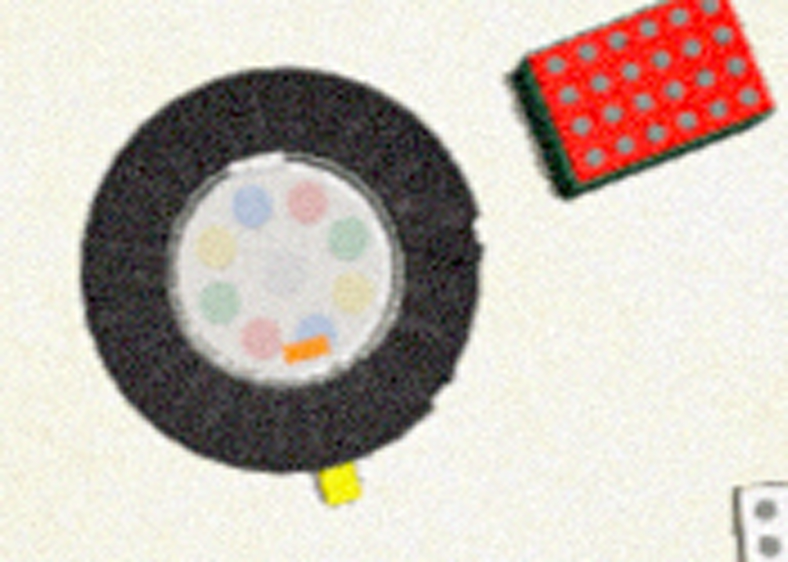

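View pics/scz.png

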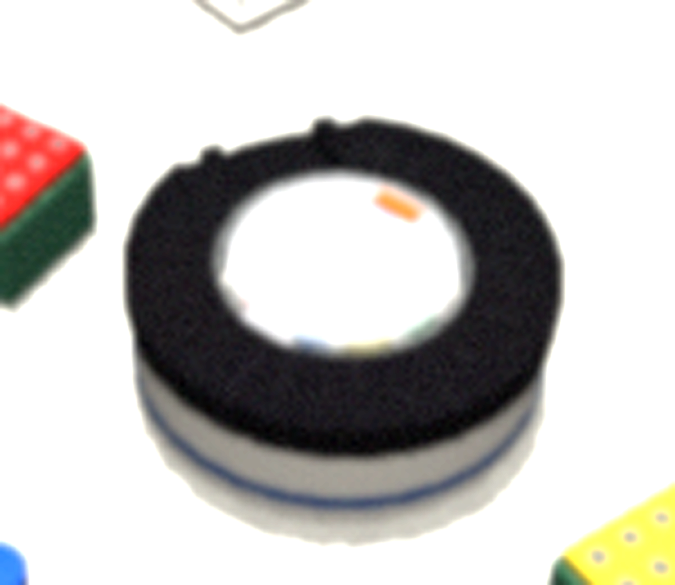

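Run:
```python
from h import *
C=np.array([.5543,.0096])
for n in("top","scene"):
    im=cv2.imread(f"pics/{n}0.png")
    rr=np.arange(.045,.125,.00025*1); aa=np.radians(np.arange(-180,180,.5))
    c=calibration(n)
    A,R=np.meshgrid(aa,rr)
    P=np.stack([C[0]+R*np.cos(A),C[1]+R*np.sin(A),0*A+.08],-1).reshape(-1,3)
    T=c["world_from_camera"];q=(P-T[:3,3])@T[:3,:3]@c["intrinsics"].T
    u=(q[:,:2]/q[:,2:]).astype(np.float32).reshape(*A.shape,2)
    w=cv2.remap(im,u[...,0],u[...,1],cv2.INTER_LINEAR)
    w=cv2.convertScaleAbs(w,alpha=4 if n=="top" else 5)
    cv2.imwrite(f"pics/unw_{n}.png",w)
a=cv2.imread("pics/unw_top.png");b=cv2.imread("pics/unw_scene.png")
v=cv2.resize(np.vstack([a,b]),(800,600))
for d in range(-180,180,30):cv2.putText(v,str(d),(int((d+180)/360*800),12),0,.4,(0,0,255),1)
cv2.imwrite("pics/unw.png",v)
```

```text
(no output)
```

View pics/unw.png

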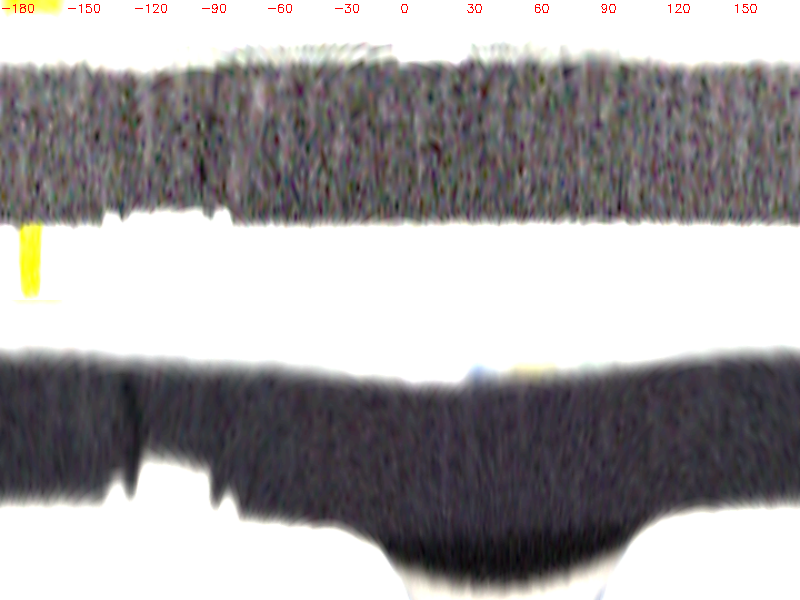

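The unwrapped collar shows what looks like the notch, with edges near -126° and -90° and its centre near -108°. The lug is at -166°, so that is about 1.0 rad anticlockwise. I'll treat this as a hint and confirm it by touch. The present yaw already has the jaw axis along the radius there. I'll shut the fingers and approach the start mark.

servo_tool([
  [[0, 25, -55, 0, 0], [0, 50, -110, 0, 0], [0, 76, -160, 0, 0], [0, 100, -212, -10, 0], [0, 126, -265, -20, 0]],
])

```text
time: 0.72
tool_pos: [0.3108, 0.3304, 0.2083]
tool_rot: [0.0, 0.149, 0.989, -0.0]
contact_force: [2.1, -0.2, -0.8]
gripper_width: -0.003
```

servo_tool([
  [[0, 27, -57, 0, 0], [0, 54, -114, -10, 0], [0, 81, -171, -20, 0], [0, 108, -228, -30, 0], [0, 135, -285, -40, 0]],
])

```text
time: 1.35
tool_pos: [0.4433, 0.0505, 0.1693]
tool_rot: [0.0, 0.149, 0.989, 0.0]
contact_force: [1.0, 0.8, 0.7]
gripper_width: 0.003
```

servo_tool([
  [[0, 9, -20, -5, 0], [0, 18, -40, -12, 0], [0, 27, -58, -20, 0], [0, 27, -58, -20, 0], [0, 27, -58, -20, 0]],
])

```text
time: 1.98
tool_pos: [0.4699, -0.0051, 0.1497]
tool_rot: [-0.0, 0.149, 0.989, 0.0]
contact_force: [-0.1, 0.2, 0.5]
gripper_width: -0.004
```

Run:
```python
from h import *
s=state();print(s["time"],s["tool_pos"],s["contact_force"])
for n in("wrist","scene","top"):
    cv2.imwrite(f"pics/{n}1.png",cv2.convertScaleAbs(grab_frame(n)[:,:,::-1],alpha=2))
```

```text
1.975 [ 0.46987239 -0.00507938  0.14966214] [-0.06187439  0.18620358  0.54136758]
```

View pics/wrist1.png

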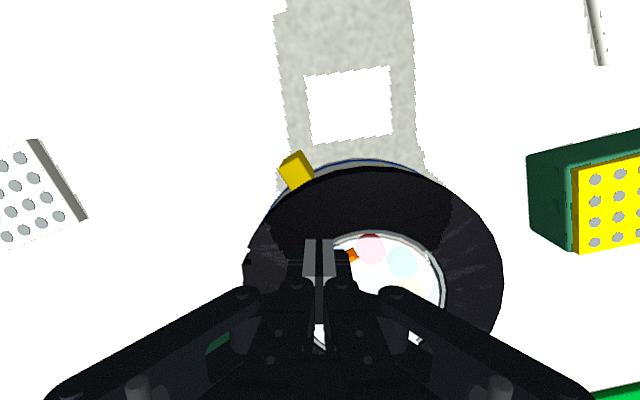

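View pics/scene1.png

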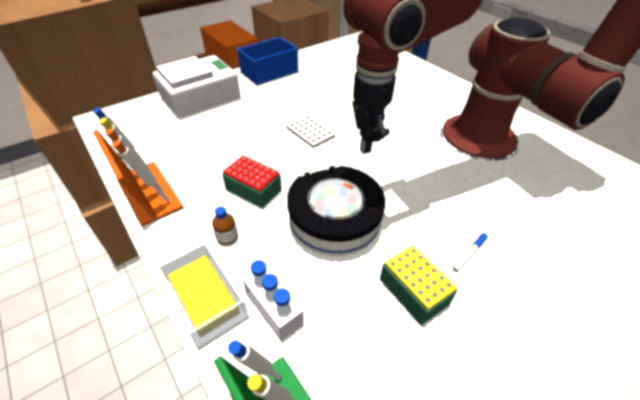

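The wrist view shows the lug at (297,168) and the shut fingertips ahead at (318,255), over the collar side of the lid. Nothing else is close. I correct x and y slightly and lower.

servo_tool([
  [[0, 3, -6, -20, 0], [0, 3, -6, -40, 0], [0, 3, -6, -45, 0], [0, 3, -6, -45, 0]],
])

```text
time: 2.62
tool_pos: [0.473, -0.0112, 0.105]
tool_rot: [0.0, 0.149, 0.989, 0.0]
contact_force: [-0.8, -0.1, -0.2]
gripper_width: 0.002
```

Run:
```python
from h import *
s=state();print(s["time"],s["tool_pos"],s["contact_force"])
c=calibration("wrist");im=grab_frame("wrist")[:,:,::-1]
v=cv2.convertScaleAbs(im,alpha=3.5)
print(c)
C=np.array([.5543,.0096])
for d in range(-180,180,6):
  for r in(.062,.106):
    p=proj("wrist",[C[0]+r*np.cos(np.radians(d)),C[1]+r*np.sin(np.radians(d)),.08],c)
    cv2.circle(v,tuple(int(x) for x in p),1,(0,0,255) if d not in(-126,-90,-108) else(0,255,0),-1)
cv2.imwrite("pics/wrist2.png",v)
```

```text
2.625 [ 0.47301093 -0.01122629  0.10496186] [-0.83385892 -0.06802146 -0.20375901]
{'intrinsics': array([[313.01871736,   0.        , 318.66874422],
       [  0.        , 313.01871736, 196.12647341],
       [  0.        ,   0.        ,   1.        ]]), 'world_from_camera': array([[ 2.93768113e-01,  9.13032159e-01,  2.82970976e-01,
         4.01698489e-01],
       [ 9.55876688e-01, -2.80529739e-01, -8.71941652e-02,
         1.19554289e-02],
       [-2.29302959e-04,  2.96100225e-01, -9.55156848e-01,
         2.50670195e-01],
       [ 0.00000000e+00,  0.00000000e+00,  0.00000000e+00,
         1.00000000e+00]])}
```

View pics/wrist2.png

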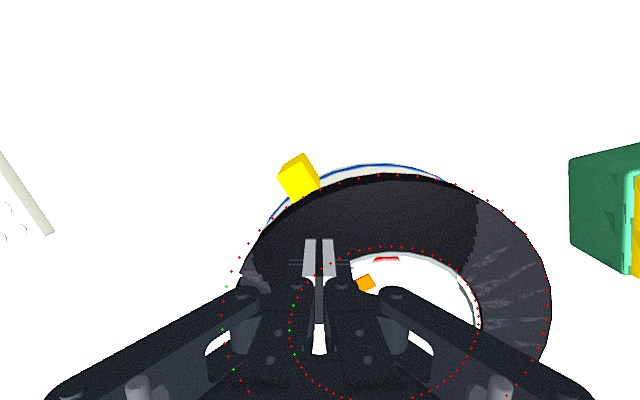

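The ring overlay agrees with the image to a few pixels. Now lower gently to contact.

servo_tool([
  [[0, 0, 0, -2, 0], [0, 0, 0, -3, 0], [0, 0, 0, -4, 0], [0, 0, 0, -4, 0]],
])

```text
time: 3.18
tool_pos: [0.473, -0.0115, 0.1007]
tool_rot: [-0.0, 0.149, 0.989, 0.0]
contact_force: [-0.3, -1.0, -0.0]
gripper_width: -0.002
```

servo_tool([
  [[0, 0, 0, -1, 0], [0, 0, 0, -1, 0]],
])

```text
time: 3.42
tool_pos: [0.4729, -0.0115, 0.0996]
tool_rot: [-0.0, 0.149, 0.989, -0.0]
contact_force: [0.2, 0.4, 0.3]
gripper_width: 0.002
```

servo_tool([
  [[0, 0, 0, -0.5, 0], [0, 0, 0, -0.5, 0]],
])

```text
time: 3.68
tool_pos: [0.473, -0.0115, 0.0992]
tool_rot: [-0.0, 0.149, 0.989, 0.0]
contact_force: [-0.8, 0.0, -0.4]
gripper_width: -0.002
```

servo_tool([
  [[0, 0, 0, -0.5, 0], [0, 0, 0, -0.5, 0]],
])

```text
time: 3.92
tool_pos: [0.473, -0.0115, 0.0987]
tool_rot: [-0.0, 0.149, 0.989, 0.0]
contact_force: [0.1, 0.5, -0.2]
gripper_width: 0.0
```

servo_tool([
  [[0, 0, 0, -0.5, 0], [0, 0, 0, -0.5, 0]],
])

```text
time: 4.18
tool_pos: [0.473, -0.0115, 0.0982]
tool_rot: [-0.0, 0.149, 0.989, -0.0]
contact_force: [-0.2, -0.7, -0.2]
gripper_width: -0.0
```

servo_tool([
  [[0, 0, 0, -0.5, 0], [0, 0, 0, -0.5, 0]],
])

```text
time: 4.42
tool_pos: [0.473, -0.0115, 0.0977]
tool_rot: [-0.0, 0.149, 0.989, 0.0]
contact_force: [-0.3, -0.2, 0.2]
gripper_width: 0.001
```

servo_tool([
  [[0, 0, 0, -0.5, 0], [0, 0, 0, -0.5, 0]],
])

```text
time: 4.68
tool_pos: [0.473, -0.0115, 0.0972]
tool_rot: [-0.0, 0.149, 0.989, -0.0]
contact_force: [-0.2, 0.7, 0.0]
gripper_width: -0.0
```

servo_tool([
  [[0, 0, 0, -0.5, 0], [0, 0, 0, -0.5, 0]],
])

```text
time: 4.92
tool_pos: [0.473, -0.0115, 0.0967]
tool_rot: [-0.0, 0.149, 0.989, 0.0]
contact_force: [0.6, 0.4, 0.5]
gripper_width: 0.002
```

servo_tool([
  [[0, 0, 0, -0.5, 0], [0, 0, 0, -0.5, 0]],
])

```text
time: 5.18
tool_pos: [0.473, -0.0115, 0.0962]
tool_rot: [-0.0, 0.149, 0.989, -0.0]
contact_force: [0.6, -0.2, 0.6]
gripper_width: -0.002
```

servo_tool([
  [[0, 0, 0, -0.5, 0], [0, 0, 0, -0.5, 0]],
])

```text
time: 5.42
tool_pos: [0.473, -0.0115, 0.0957]
tool_rot: [-0.0, 0.149, 0.989, 0.0]
contact_force: [-0.1, -0.4, 0.3]
gripper_width: -0.003
```

Run:
```python
from h import *
s=state();print(s["time"],s["tool_pos"],s["contact_force"])
im=grab_frame("scene")[:,:,::-1]
t=s["tool_pos"]
print(proj("scene",t),proj("scene",t-[0,0,.019]), proj("scene",[t[0],t[1],.08]))
v=cv2.convertScaleAbs(cv2.resize(im[100:260,260:420],None,fx=4,fy=3.7,interpolation=cv2.INTER_CUBIC),alpha=3)
cv2.imwrite("pics/scene3.png",v)
```

```text
5.425 [ 0.47299362 -0.0115326   0.09568091] [-0.14678434 -0.3837298   0.34930854]
[359.40619238 170.87636028] [358.61595272 177.11662726] [358.75214685 176.04114629]
```

View pics/scene3.png

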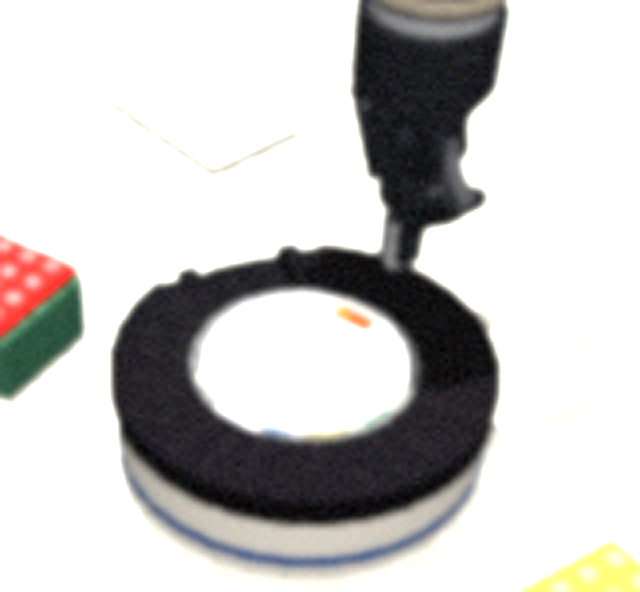

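The tip shows at about pixel (359,172), and the collar surface there projects to row 176. It hasn't touched yet, so I keep lowering.

servo_tool([
  [[0, 0, 0, -0.5, 0], [0, 0, 0, -1, 0]],
])

```text
time: 5.72
tool_pos: [0.473, -0.0115, 0.0947]
tool_rot: [0.0, 0.149, 0.989, 0.0]
contact_force: [-0.5, -0.4, -0.1]
gripper_width: 0.001
```

servo_tool([
  [[0, 0, 0, -0.5, 0], [0, 0, 0, -1, 0]],
])

```text
time: 5.98
tool_pos: [0.473, -0.0115, 0.0937]
tool_rot: [-0.0, 0.149, 0.989, 0.0]
contact_force: [0.1, -0.4, -0.7]
gripper_width: -0.001
```

servo_tool([
  [[0, 0, 0, -0.5, 0], [0, 0, 0, -1, 0]],
])

```text
time: 6.22
tool_pos: [0.473, -0.0115, 0.0927]
tool_rot: [-0.0, 0.149, 0.989, 0.0]
contact_force: [-0.7, -0.2, -0.3]
gripper_width: -0.002
```

servo_tool([
  [[0, 0, 0, -0.5, 0], [0, 0, 0, -1, 0]],
])

```text
time: 6.48
tool_pos: [0.473, -0.0115, 0.0917]
tool_rot: [-0.0, 0.149, 0.989, 0.0]
contact_force: [0.3, 0.5, 0.2]
gripper_width: -0.002
```

servo_tool([
  [[0, 0, 0, -0.5, 0], [0, 0, 0, -1, 0]],
])

```text
time: 6.72
tool_pos: [0.473, -0.0115, 0.0907]
tool_rot: [0.0, 0.149, 0.989, 0.0]
contact_force: [-0.4, 0.2, 1.0]
gripper_width: -0.002
```

servo_tool([
  [[0, 0, 0, -0.5, 0], [0, 0, 0, -1, 0]],
])

```text
time: 6.98
tool_pos: [0.473, -0.0116, 0.0897]
tool_rot: [0.0, 0.149, 0.989, -0.0]
contact_force: [0.2, 0.6, 0.7]
gripper_width: 0.002
```

Run:
```python
from h import *
s=state();print(s["time"],s["tool_pos"],s["contact_force"],s["ft_torque"])
im=grab_frame("scene")[:,:,::-1]
v=cv2.convertScaleAbs(cv2.resize(im[130:210,300:400],None,fx=7,fy=7,interpolation=cv2.INTER_CUBIC),alpha=4)
cv2.imwrite("pics/scene4.png",v)
im=grab_frame("wrist")[:,:,::-1]
v=cv2.convertScaleAbs(im,alpha=4)
cv2.imwrite("pics/wrist4.png",v)
```

```text
6.975 [ 0.47304144 -0.01155914  0.08970416] [0.22357301 0.56995277 0.65187752] [ 0.02033589 -0.0177225   0.01416698]
```

View pics/scene4.png

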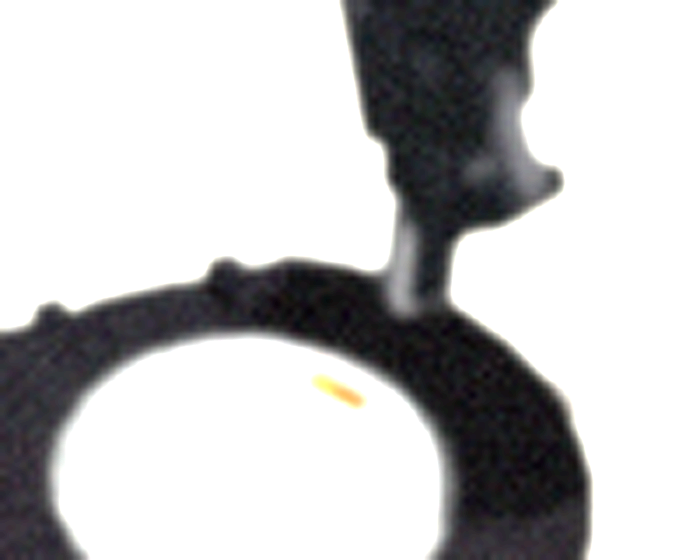

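View pics/wrist4.png

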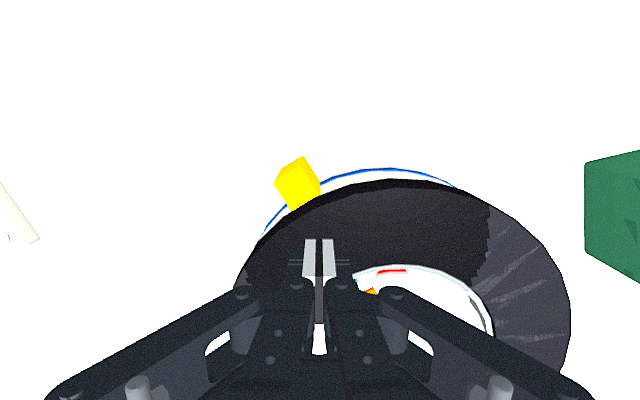

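The scene view puts the tip about 5 to 6 mm beyond the TCP, not 19 mm, and still a little above the collar. I continue down.

servo_tool([
  [[0, 0, 0, -0.5, 0], [0, 0, 0, -1, 0]],
])

```text
time: 7.32
tool_pos: [0.4731, -0.0115, 0.0887]
tool_rot: [0.0, 0.149, 0.989, -0.0]
contact_force: [-0.5, 0.3, -0.2]
gripper_width: -0.003
```

servo_tool([
  [[0, 0, 0, -0.5, 0], [0, 0, 0, -1, 0]],
])

```text
time: 7.58
tool_pos: [0.473, -0.0115, 0.0877]
tool_rot: [0.0, 0.149, 0.989, -0.0]
contact_force: [0.2, -0.0, 0.3]
gripper_width: 0.001
```

servo_tool([
  [[0, 0, 0, -0.5, 0], [0, 0, 0, -1, 0]],
])

```text
time: 7.82
tool_pos: [0.473, -0.0116, 0.0867]
tool_rot: [0.0, 0.149, 0.989, 0.0]
contact_force: [-0.2, -0.1, -0.3]
gripper_width: 0.001
```

servo_tool([
  [[0, 0, 0, -0.5, 0], [0, 0, 0, -0.5, 0]],
])

```text
time: 8.07
tool_pos: [0.473, -0.0116, 0.0862]
tool_rot: [-0.0, 0.149, 0.989, -0.0]
contact_force: [-0.5, -0.3, -0.4]
gripper_width: -0.004
```

servo_tool([
  [[0, 0, 0, -0.5, 0], [0, 0, 0, -0.5, 0]],
])

```text
time: 8.32
tool_pos: [0.473, -0.0115, 0.0857]
tool_rot: [-0.0, 0.149, 0.989, 0.0]
contact_force: [0.4, -0.4, 0.1]
gripper_width: 0.001
```

servo_tool([
  [[0, 0, 0, -0.5, 0], [0, 0, 0, -0.5, 0]],
])

```text
time: 8.57
tool_pos: [0.473, -0.0115, 0.0852]
tool_rot: [-0.0, 0.149, 0.989, 0.0]
contact_force: [-0.2, 0.2, 0.4]
gripper_width: 0.002
```

servo_tool([
  [[0, 0, 0, -0.5, 0], [0, 0, 0, -0.5, 0]],
])

```text
time: 8.82
tool_pos: [0.473, -0.0115, 0.0847]
tool_rot: [-0.0, 0.149, 0.989, 0.0]
contact_force: [-1.1, 0.5, -0.8]
gripper_width: -0.0
```

servo_tool([
  [[0, 0, 0, -0.5, 0], [0, 0, 0, -0.5, 0]],
])

```text
time: 9.07
tool_pos: [0.473, -0.0115, 0.0842]
tool_rot: [-0.0, 0.149, 0.989, 0.0]
contact_force: [-0.2, -0.1, 0.2]
gripper_width: 0.001
```

servo_tool([
  [[0, 0, 0, -0.5, 0], [0, 0, 0, -0.5, 0]],
])

```text
time: 9.32
tool_pos: [0.473, -0.0115, 0.0837]
tool_rot: [-0.0, 0.149, 0.989, -0.0]
contact_force: [-0.3, 0.7, -0.8]
gripper_width: 0.003
```

Run:
```python
from h import *
s=state();print(s["time"],s["tool_pos"],s["contact_force"],s["ft_torque"],s["gripper_width"])
im=grab_frame("scene")[:,:,::-1]
v=cv2.convertScaleAbs(cv2.resize(im[130:210,300:400],None,fx=7,fy=7,interpolation=cv2.INTER_CUBIC),alpha=4)
cv2.imwrite("pics/scene5.png",v)
im=grab_frame("wrist")[:,:,::-1]
v=cv2.convertScaleAbs(cv2.resize(im[140:340,200:440],None,fx=3,fy=3,interpolation=cv2.INTER_CUBIC),alpha=3)
cv2.imwrite("pics/wrist5.png",v)
```

```text
9.325 [ 0.47297198 -0.01153419  0.0836859 ] [-0.31164665  0.66244526 -0.75332394] [-0.04941798  0.05954342  0.00466248] 0.0033636258911521385
```

View pics/scene5.png

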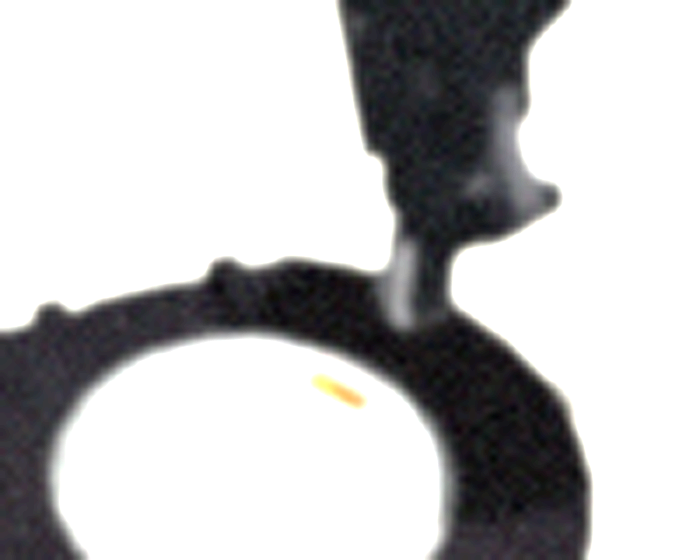

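View pics/wrist5.png

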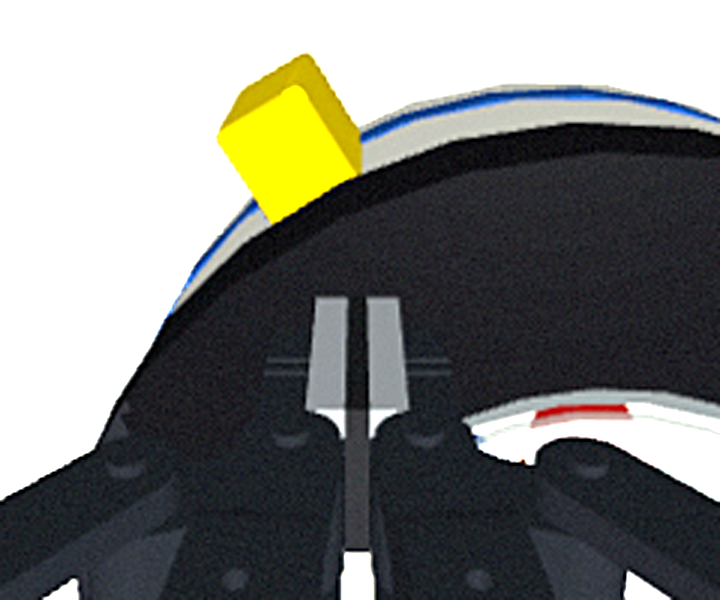

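servo_tool([
  [[0, 0, 0, -0.5, 0], [0, 0, 0, -0.5, 0]],
])

```text
time: 9.68
tool_pos: [0.473, -0.0115, 0.0832]
tool_rot: [-0.0, 0.149, 0.989, 0.0]
contact_force: [-0.1, 0.1, 0.3]
gripper_width: 0.002
```

servo_tool([
  [[0, 0, 0, -0.5, 0], [0, 0, 0, -0.5, 0]],
])

```text
time: 9.93
tool_pos: [0.473, -0.0115, 0.0827]
tool_rot: [-0.0, 0.149, 0.989, -0.0]
contact_force: [0.0, -0.2, -0.0]
gripper_width: -0.001
```

servo_tool([
  [[0, 0, 0, -0.5, 0], [0, 0, 0, -0.5, 0]],
])

```text
time: 10.18
tool_pos: [0.473, -0.0115, 0.0822]
tool_rot: [-0.0, 0.149, 0.989, 0.0]
contact_force: [0.7, -0.6, 0.1]
gripper_width: 0.0
```

servo_tool([
  [[0, 0, 0, -0.5, 0], [0, 0, 0, -0.5, 0]],
])

```text
time: 10.42
tool_pos: [0.473, -0.0115, 0.0817]
tool_rot: [-0.0, 0.149, 0.989, 0.0]
contact_force: [-0.0, 0.4, 0.3]
gripper_width: -0.004
```

servo_tool([
  [[0, 0, 0, -0.5, 0], [0, 0, 0, -0.5, 0]],
])

```text
time: 10.68
tool_pos: [0.473, -0.0115, 0.0812]
tool_rot: [-0.0, 0.149, 0.989, -0.0]
contact_force: [0.6, -0.6, -0.1]
gripper_width: 0.002
```

servo_tool([
  [[0, 0, 0, -0.5, 0], [0, 0, 0, -0.5, 0]],
])

```text
time: 10.92
tool_pos: [0.473, -0.0115, 0.0807]
tool_rot: [-0.0, 0.149, 0.989, -0.0]
contact_force: [0.5, -0.1, 0.5]
gripper_width: 0.001
```

servo_tool([
  [[0, 0, 0, -0.5, 0], [0, 0, 0, -0.5, 0]],
])

```text
time: 11.18
tool_pos: [0.473, -0.0115, 0.0802]
tool_rot: [-0.0, 0.149, 0.989, 0.0]
contact_force: [-0.0, 0.4, -0.8]
gripper_width: 0.0
```

servo_tool([
  [[0, 0, 0, -0.5, 0], [0, 0, 0, -0.5, 0]],
])

```text
time: 11.42
tool_pos: [0.473, -0.0115, 0.0797]
tool_rot: [-0.0, 0.149, 0.989, 0.0]
contact_force: [0.2, 0.1, -0.5]
gripper_width: 0.001
```

The TCP now reads below collar height with no contact, so I stop and cross-check the tip position in all the views.

Run:
```python
from h import *
s=state();print(s["time"],s["tool_pos"],s["contact_force"],s["joint_pos"])
t=s["tool_pos"]
ims=[]
for n,(x,y) in (("scene",(300,130)),("top",(270,170)),("wrist",(260,160))):
    im=grab_frame(n)[:,:,::-1]
    v=cv2.convertScaleAbs(cv2.resize(im[y:y+110,x:x+110],None,fx=5,fy=5,interpolation=cv2.INTER_CUBIC),alpha=3)
    for dz,col in((0,(0,0,255)),(-.019,(0,255,0))):
        p=(proj(n,t+[0,0,dz])-[x,y]+.5)*5;print(n,proj(n,t+[0,0,dz]));cv2.circle(v,tuple(int(k) for k in p),3,col,1)
    cv2.imwrite(f"pics/chk_{n}.png",v)
    if n!="wrist":
        cv2.imwrite(f"pics/full_{n}.png",cv2.convertScaleAbs(im,alpha=2))
```

```text
11.425 [ 0.47299646 -0.01151953  0.07968993] [ 0.18858996  0.09318334 -0.46568106] [-1.81836555e-01 -1.75297566e-01  2.09081379e+00  1.97962876e-05
  1.22619486e+00 -1.45284319e+00]
scene [358.74222303 176.14548808]
scene [357.97322953 182.21756551]
top [327.21712554 248.88974913]
top [327.00518895 248.9532228 ]
wrist [316.40595029 251.17770674]
wrist [316.64314001 235.80710329]
```

View pics/chk_scene.png

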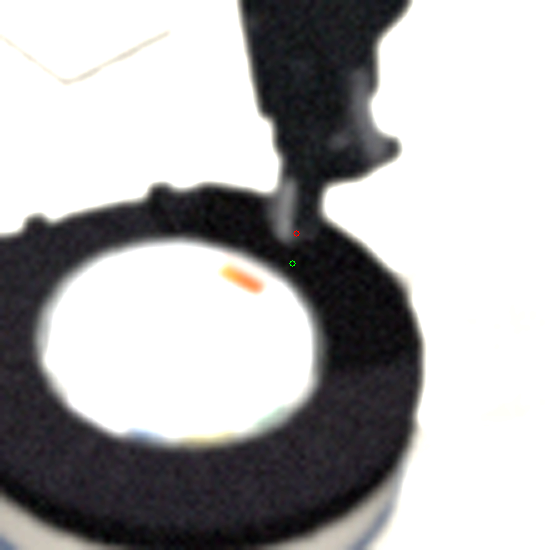

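View pics/full_top.png

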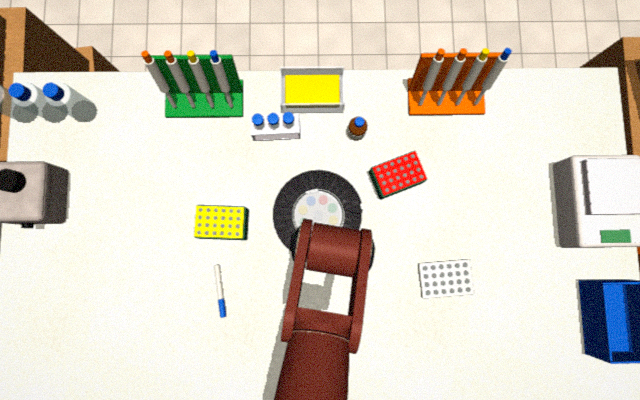

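View pics/chk_wrist.png

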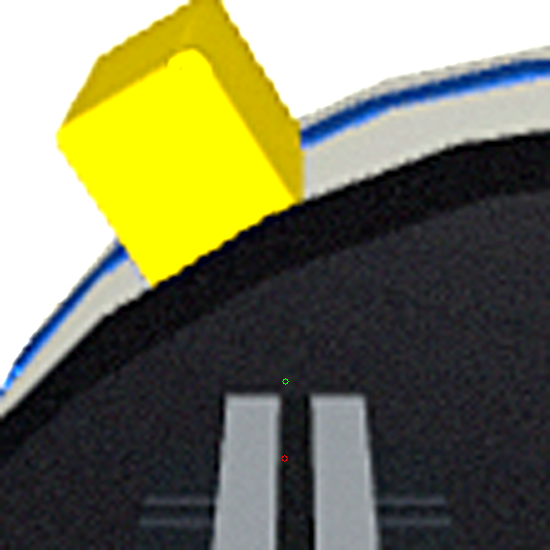

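Run:
```python
from h import *
im=grab_frame("wrist")[:,:,::-1];c=calibration("wrist");print(state()["time"],c["world_from_camera"][:3,3])
v=cv2.convertScaleAbs(im,alpha=4)
cv2.imwrite("pics/wraw.png",im)
C=np.array([.5543,.0096])
for z,col in((.08,(0,0,255)),(.06,(0,255,0))):
 for d in np.arange(-240,-60,2.):
  for r in(.062,.106):
    p=proj("wrist",[C[0]+r*np.cos(np.radians(d)),C[1]+r*np.sin(np.radians(d)),z],c)
    if abs(p).max()<900: cv2.circle(v,tuple(int(x) for x in p),1,col,-1)
ph=np.radians(-166);e=np.array([np.cos(ph),np.sin(ph)]);f=np.array([-e[1],e[0]])
for r in(.104,.126):
  for w in(-.01,.01):
    q=C+e*r+f*w;p=proj("wrist",[q[0],q[1],.056],c);print(p);cv2.circle(v,tuple(int(x) for x in p),2,(255,0,255),-1)
cv2.imwrite("pics/wov.png",v)
```

```text
11.625 [0.40174586 0.01168412 0.22548374]
[314.72769333 195.54445761]
[285.08644812 212.68080425]
[293.88093385 162.740881  ]
[263.65995173 180.99880856]
```

View pics/wov.png

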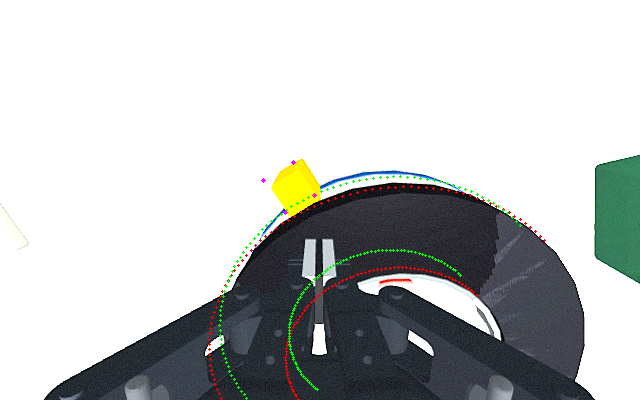

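Run:
```python
from h import *
a=cv2.imread("pics/wraw.png")
v=cv2.convertScaleAbs(cv2.resize(a[150:350,200:600],None,fx=2,fy=2,interpolation=cv2.INTER_CUBIC),alpha=9)
cv2.imwrite("pics/wz.png",v)
t0=cv2.convertScaleAbs(cv2.imread("pics/top0.png"),alpha=2);t1=cv2.imread("pics/full_top.png")
d=cv2.absdiff(t0,t1)[150:280,250:440]
cv2.imwrite("pics/tdiff.png",cv2.resize(np.hstack([t0[150:280,250:440],t1[150:280,250:440],d]),None,fx=1.4,fy=1.4*2))
```

```text
(no output)
```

View pics/wz.png

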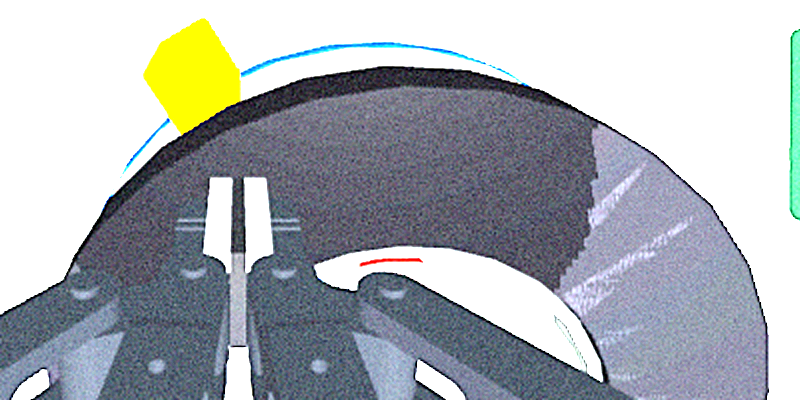

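View pics/tdiff.png

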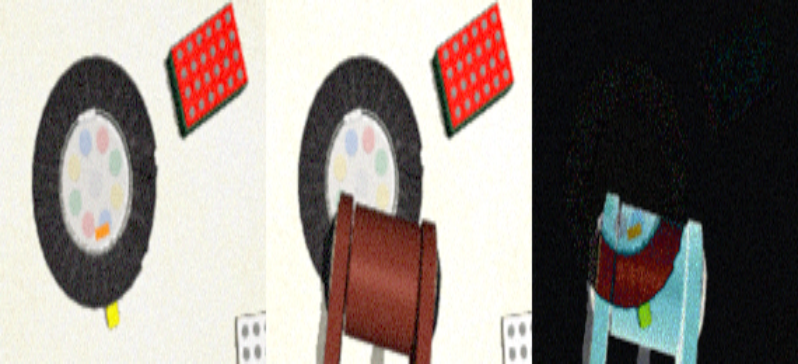

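Run:
```python
from h import *
from scipy.optimize import least_squares
c=calibration("wrist")
o=np.array([(400,87),(300,100),(210,137),(590,122),(663,165),(716,210),(748,268),(766,330)])/2+[200,150]
i=np.array([(318,262),(400,247),(470,250),(540,282),(583,325),(604,370)])/2+[200,150]
def F(v):
    r=[]
    for P,R in((o,.106),(i,.062)):
        for p in P:
            q=ray("wrist",p,v[2],c)[:2];r.append(np.hypot(*(q-v[:2]))-R)
    return np.array(r)
f=least_squares(F,[.55,.01,.08]);print(f.x,f.fun*1e3)
```

```text
[0.55767508 0.0110396  0.08033732] [-2.91966388e-01  5.55451558e-01  2.30498526e-01 -8.93953002e-01
 -8.45809825e-01  4.85992371e-01  8.39583339e-04  2.94869758e-01
 -7.50016828e-02 -3.25550696e-01  7.86110691e-01  2.86106541e-01
  2.71114759e-02  4.46666382e-02]
```

A ring fit in the wrist view puts the collar at z=0.080 with its centre at (0.558, 0.011), so the robot's height is right. Allowing for the pad's near face, the shut tips actually sit about 8 mm behind the TCP. Contact should come near TCP z≈0.072.

servo_tool([
  [[0, 0, 0, -1, 0], [0, 0, 0, -2, 0], [0, 0, 0, -3, 0], [0, 0, 0, -3, 0]],
])

```text
time: 12.12
tool_pos: [0.473, -0.0115, 0.0775]
tool_rot: [-0.0, 0.149, 0.989, -0.0]
contact_force: [-3.2, 0.2, 6.2]
gripper_width: -0.002
```

servo_tool([
  [[0, 0, 0, -0.5, 0], [0, 0, 0, -1, 0]],
])

```text
time: 12.38
tool_pos: [0.4731, -0.0116, 0.0775]
tool_rot: [-0.001, 0.149, 0.989, -0.0]
contact_force: [-7.0, 0.5, 13.2]
gripper_width: 0.005
```

servo_tool([
  [[0, 0, 0, -0.5, 0], [0, 0, 0, -1, 0]],
])

```text
time: 12.62
tool_pos: [0.4731, -0.0115, 0.0774]
tool_rot: [-0.001, 0.149, 0.989, -0.0]
contact_force: [-11.1, 1.9, 19.1]
gripper_width: -0.004
```

servo_tool([
  [[0, 0, 0, -0.5, 0], [0, 0, 0, -1, 0]],
])

```text
time: 12.88
tool_pos: [0.4731, -0.0115, 0.0774]
tool_rot: [-0.001, 0.149, 0.989, -0.0]
contact_force: [-13.7, 1.1, 24.7]
gripper_width: 0.003
```

Contact is at TCP z=0.0775, about 6 N/mm. My batched steps overshot to 25 N, so I ease off at once to a light touch.

servo_tool([
  [[0, 0, 0, 3.4, 0], [0, 0, 0, 3.4, 0]],
])

```text
time: 13.12
tool_pos: [0.4735, -0.0116, 0.0775]
tool_rot: [0.001, 0.149, 0.989, -0.0]
contact_force: [-0.6, -0.1, 5.0]
gripper_width: 0.001
```

Run:
```python
import numpy as np
C=np.array([556,10.3]);p0=np.array([473,-11.5])
d=p0-C;print(np.hypot(*d),np.degrees(np.arctan2(d[1],d[0])))
base=p0
for k,a in enumerate(range(-162,-77,3)):
    q=C+84*np.array([np.cos(np.radians(a)),np.sin(np.radians(a))])
    print(a,np.round(q,1),np.round(q-base,1))
    if k%5==4: base=np.round(q,1);print()
```

```text
85.81515017757646 -165.2836237709851
-162 [476.1 -15.7] [ 3.1 -4.2]
-159 [477.6 -19.8] [ 4.6 -8.3]
-156 [479.3 -23.9] [  6.3 -12.4]
-153 [481.2 -27.8] [  8.2 -16.3]
-150 [483.3 -31.7] [ 10.3 -20.2]

-147 [485.6 -35.4] [ 2.3 -3.7]
-144 [488.  -39.1] [ 4.7 -7.4]
-141 [490.7 -42.6] [  7.4 -10.9]
-138 [493.6 -45.9] [ 10.3 -14.2]
-135 [496.6 -49.1] [ 13.3 -17.4]

-132 [499.8 -52.1] [ 3.2 -3. ]
-129 [503.1 -55. ] [ 6.5 -5.9]
-126 [506.6 -57.7] [10.  -8.6]
-123 [510.3 -60.1] [ 13.7 -11. ]
-120 [514.  -62.4] [ 17.4 -13.3]

-117 [517.9 -64.5] [ 3.9 -2.1]
-114 [521.8 -66.4] [ 7.8 -4. ]
-111 [525.9 -68.1] [11.9 -5.7]
-108 [530.  -69.6] [16.  -7.2]
-105 [534.3 -70.8] [20.3 -8.4]

-102 [538.5 -71.9] [ 4.2 -1.1]
-99 [542.9 -72.7] [ 8.6 -1.9]
-96 [547.2 -73.2] [12.9 -2.4]
-93 [551.6 -73.6] [17.3 -2.8]
-90 [556.  -73.7] [21.7 -2.9]

-87 [560.4 -73.6] [4.4 0.1]
-84 [564.8 -73.2] [8.8 0.5]
-81 [569.1 -72.7] [13.1  1. ]
-78 [573.5 -71.9] [17.5  1.8]
```

servo_tool([
  [[0, 0, 0, 0.2, 0], [0, 0, 0, 0.3, 0]],
])

```text
time: 13.38
tool_pos: [0.4734, -0.0116, 0.0776]
tool_rot: [0.0, 0.149, 0.989, 0.0]
contact_force: [2.4, -0.6, 1.5]
gripper_width: 0.001
```

Light touch, about 2 N. Now the sweep.

servo_tool([
  [[0, 3.1, -4.2, 0, 0], [0, 4.6, -8.3, 0, 0], [0, 6.3, -12.4, 0, 0], [0, 8.2, -16.3, 0, 0], [0, 10.3, -20.2, 0, 0]],
])

```text
time: 14.0
tool_pos: [0.4832, -0.0313, 0.0775]
tool_rot: [-0.001, 0.149, 0.989, 0.001]
contact_force: [-1.6, 2.4, 6.3]
gripper_width: -0.0
```

servo_tool([
  [[0, 2.3, -3.7, 0.3, 0], [0, 4.7, -7.4, 0.3, 0], [0, 7.4, -10.9, 0.3, 0], [0, 10.3, -14.2, 0.3, 0], [0, 13.3, -17.4, 0.3, 0]],
])

```text
time: 14.62
tool_pos: [0.4967, -0.0494, 0.0775]
tool_rot: [-0.0, 0.149, 0.989, -0.0]
contact_force: [-1.7, 1.7, 3.1]
gripper_width: -0.001
```

servo_tool([
  [[0, 3.2, -3.0, 0, 0], [0, 6.5, -5.9, 0, 0], [0, 10.0, -8.6, 0, 0]],
])

```text
time: 15.0
tool_pos: [0.5068, -0.058, 0.0775]
tool_rot: [-0.0, 0.149, 0.989, -0.0]
contact_force: [-0.9, 0.8, 2.3]
gripper_width: -0.002
```

servo_tool([
  [[0, 3.7, -2.4, 0, 0], [0, 7.4, -4.7, 0, 0]],
])

```text
time: 15.25
tool_pos: [0.5143, -0.0627, 0.0775]
tool_rot: [0.0, 0.149, 0.989, -0.0]
contact_force: [-0.1, 0.8, 0.6]
gripper_width: -0.002
```

servo_tool([
  [[0, 3.9, -2.1, 0, 0], [0, 7.8, -4.0, 0, 0]],
])

```text
time: 15.5
tool_pos: [0.5221, -0.0666, 0.0777]
tool_rot: [0.0, 0.149, 0.989, -0.0]
contact_force: [-0.6, 0.1, -0.5]
gripper_width: 0.003
```

Force has fallen to zero at about -114°. I lower a little to see whether the tip is in the notch.

servo_tool([
  [[0, 0, 0, -0.6, 0], [0, 0, 0, -0.6, 0]],
])

```text
time: 15.75
tool_pos: [0.5217, -0.0664, 0.077]
tool_rot: [-0.0, 0.149, 0.989, 0.0]
contact_force: [-0.1, -0.5, -0.1]
gripper_width: 0.002
```

The tip is below the collar's surface with no force. I move on towards the estimated centre (-108°) and lower.

servo_tool([
  [[0, 4.1, -1.7, 0, 0], [0, 8.2, -3.2, 0, 0], [0, 8.2, -3.2, -1, 0], [0, 8.2, -3.2, -2, 0], [0, 8.2, -3.2, -3, 0]],
])

```text
time: 16.38
tool_pos: [0.5299, -0.0696, 0.074]
tool_rot: [-0.0, 0.149, 0.989, 0.0]
contact_force: [-0.1, 0.4, -0.6]
gripper_width: -0.001
```

It is free at 3.5 mm deep, so this is the notch. I go down to the pad and press.

servo_tool([
  [[0, 0, 0, -1.5, 0], [0, 0, 0, -3, 0], [0, 0, 0, -4.5, 0], [0, 0, 0, -5.5, 0], [0, 0, 0, -5.5, 0]],
])

```text
time: 17.0
tool_pos: [0.5301, -0.0696, 0.0686]
tool_rot: [0.0, 0.149, 0.989, 0.0]
contact_force: [-0.7, 0.2, -0.1]
gripper_width: -0.0
```

servo_tool([
  [[0, 0, 0, -0.5, 0], [0, 0, 0, -1, 0], [0, 0, 0, -1.5, 0], [0, 0, 0, -2, 0]],
])

```text
time: 17.5
tool_pos: [0.5301, -0.0697, 0.0672]
tool_rot: [0.0, 0.149, 0.989, -0.0]
contact_force: [-2.2, 0.8, 4.4]
gripper_width: 0.004
```

Pad contact is at about 0.068, as expected. Pressing on.

servo_tool([
  [[0, 0, 0, -0.7, 0], [0, 0, 0, -1.4, 0], [0, 0, 0, -2.1, 0], [0, 0, 0, -2.8, 0], [0, 0, 0, -3, 0]],
])

```text
time: 18.12
tool_pos: [0.5302, -0.0697, 0.0641]
tool_rot: [0.0, 0.149, 0.989, -0.0]
contact_force: [-2.7, 0.6, 4.9]
gripper_width: 0.002
```

servo_tool([
  [[0, 0, 0, -0.5, 0], [0, 0, 0, -1, 0], [0, 0, 0, -1.5, 0], [0, 0, 0, -1.5, 0]],
])

```text
time: 18.62
tool_pos: [0.5302, -0.0697, 0.0625]
tool_rot: [0.0, 0.149, 0.989, -0.0]
contact_force: [-2.6, -0.1, 5.4]
gripper_width: -0.001
```

servo_tool([
  [[0, 0, 0, -0.5, 0], [0, 0, 0, -1, 0], [0, 0, 0, -1, 0]],
])

```text
time: 19.0
tool_pos: [0.5302, -0.0697, 0.0624]
tool_rot: [-0.0, 0.149, 0.989, -0.0]
contact_force: [-5.8, 0.7, 10.9]
gripper_width: -0.002
```

Force climbs with no more travel, so the pad has bottomed. One slight extra press, then I draw clear.

servo_tool([
  [[0, 0, 0, -0.4, 0], [0, 0, 0, -0.4, 0]],
])

```text
time: 19.25
tool_pos: [0.5302, -0.0698, 0.0624]
tool_rot: [-0.0, 0.149, 0.989, -0.0]
contact_force: [-6.2, 1.2, 12.7]
gripper_width: 0.004
```

servo_tool([
  [[0, 0, 0, 5, 0], [0, 0, 0, 12, 0], [0, 0, 0, 25, 0], [0, 0, 0, 50, 0], [0, 0, 0, 90, 0]],
])

```text
time: 19.88
tool_pos: [0.529, -0.0694, 0.1506]
tool_rot: [-0.001, 0.149, 0.989, 0.0]
contact_force: [1.1, 0.7, 0.4]
gripper_width: 0.001
```

servo_tool([
  [[0, 0, 0, 30, 0], [0, -20, 0, 60, 0], [0, -70, 0, 80, 0], [0, -130, 0, 80, 0], [0, -130, 0, 80, 0]],
])

```text
time: 20.5
tool_pos: [0.3974, -0.0693, 0.2311]
tool_rot: [0.001, 0.15, 0.989, -0.0]
contact_force: [-0.1, 0.2, -0.4]
gripper_width: -0.001
```

Run:
```python
from h import *
s=state();print(s["time"],s["tool_pos"],s["contact_force"])
v=[]
for n,(x,y) in (("scene",(230,130)),("top",(230,140))):
    im=grab_frame(n)[:,:,::-1];cv2.imwrite(f"pics/end_{n}.png",im)
    a=cv2.imread(f"pics/{n}0.png")
    for q in(a,im): v.append(cv2.convertScaleAbs(cv2.resize(q[y:y+150,x:x+200],(400,300),interpolation=cv2.INTER_CUBIC),alpha=2))
cv2.imwrite("pics/end.png",np.vstack([np.hstack(v[:2]),np.hstack(v[2:])]))
```

```text
20.5 [ 0.39744126 -0.06925284  0.23114139] [-0.09656389  0.18466212 -0.42530884]
```

View pics/end.png

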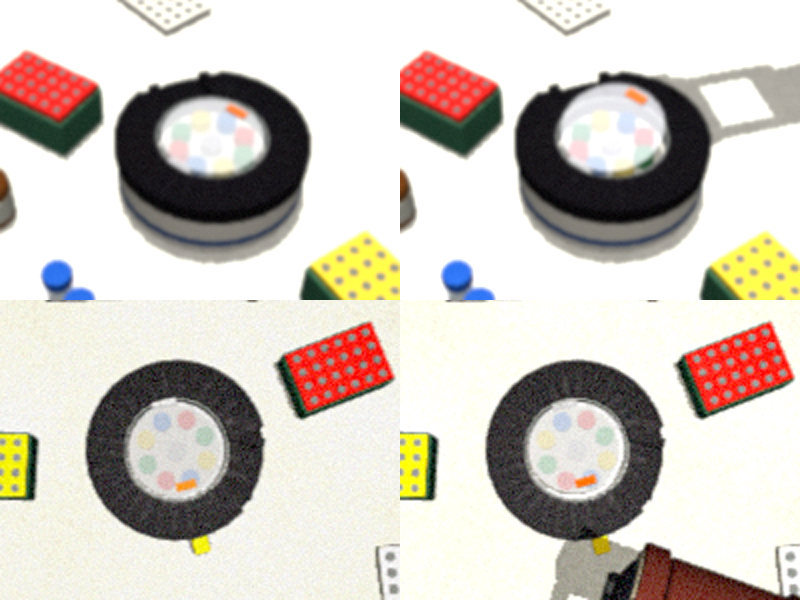

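The before/after views show the lid raised: its orange tab has lifted in the scene view and the free edge stands clear of the collar. The carousel and its neighbours look unmoved. I run a last drift check and hand in.

Run:
```python
from h import *
for n,(x,y,w,h) in (("top",(265,160,100,75)),("scene",(280,205,110,50)),("top",(365,145,65,55)),("top",(188,200,65,45))):
    a,b=[cv2.cvtColor(cv2.imread(f"pics/{f}.png"),cv2.COLOR_BGR2GRAY)[y:y+h,x:x+w].astype(np.float32) for f in(f"{n}0",f"end_{n}")]
    print(n,(x,y),cv2.phaseCorrelate(a,b,cv2.createHanningWindow((w,h),cv2.CV_32F)))
print(state()["time"]);job_done()
```

```text
top (265, 160) ((0.08693365210669413, 0.6092502350786262), 0.9893006326039632)
scene (280, 205) ((0.04962500101078149, -0.0474275008813656), 0.9991665115356445)
top (365, 145) ((0.1287561688257739, -0.062395983177257364), 1.0305424564414554)
top (188, 200) ((-0.006259928344611865, 0.505695601500026), 0.9588651339213053)
20.6
the job is handed in; nothing more can be done
```

The lid is open and ajar, and I handed the job in at 20.6 s. With the fingers shut, I touched the collar at the yellow mark and swept anticlockwise at about 2–6 N. The tip dropped into the notch roughly 1 rad round. I pressed the pad down 6 mm to its stop (12.7 N at the end) and drew clear.

**Last checks:**
- The before/after pictures show the lid standing up, and the wrist force reads about zero.
- The front of the carousel, just below the lid, shifted under 0.1 px in the scene view, and the red tip box about 0.15 px in the top view.
- The top view gave about 0.6 px (1–1.5 mm) for the carousel and 0.5 px for the yellow tip box. The arm never went near that box, and the scene view shows no carousel shift, so I read this as picture noise and the risen lid.

**What did not go as planned:**
- **First touch too hard:** at the start mark I sent several lowering steps in one go, so the tip pressed the collar with about 25 N for a moment. I eased off to about 2 N before sweeping.
- **Fingertip offset:** the stated 19 mm from TCP to fingertip did not match. Contact came with the TCP about 2.5 mm below the collar's top, so I found the heights by touch.

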